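Close the slide case: fold the flap and tuck it under the lip

ROBOT

A 6-joint arm with a two-finger parallel gripper is mounted at the origin on a cart in front of the work surface, level with it; the furniture and walls round the work are solid. World frame = base frame: x ahead of the robot, y to its left, z up, the work surface at z = 0. Lengths are in mm, angles in degrees, forces in N, time in s.
With the tool pointing down it reaches from about 375 to 900 mm from the base axis. Payload 3.1 kg.
Tool frame: the origin (TCP) lies midway between the tips of the shut fingers; the grasp point (between the pads) lies 19 mm behind it (manip.pinch_z is the distance from the TCP to the grasp point, in mm); z points along the fingers, y is the line along which they close (so a half turn about z gives the same grasp; the last joint's range is limited). The gripper opens to 85 mm and grips with 20 to 120 N. Pads are 22 mm wide; open, the fingers measure 114 mm over their backs; the gripper's body (76 mm by 85 mm) begins 54 mm behind the grasp point. The pads swing forward as they close: fully open they stand 13 mm farther back than shut.
Start: joints at [-84.655, 30.224, 82.088, -0, 67.689, -10.227], TCP at [167.815, -602.026, 231.31] pointing down, gripper open.
Joint ranges: [-176.69, 176.69], [-43.24, 126.21], [12.49, 139.97], [-82, 262], [0, 151.66], [-163.58, 163.58]. Speed limits (degrees/s): [159.86, 159.86, 180, 180, 180, 180].

INTERFACE

Orientations are given as a 3x3 rotation matrix whose columns are the frame's x, y, z axes.
In Python, from bench import manip, imaging, spotter gives the robot as it stands. The module is installed in compiled form; this text tells all that it offers.
- The arm moves only by the shell command python3 -m pendant 'ROWS' [OPENING] [FORCE]. ROWS is JSON, a list of rows, each a list of 6 numbers: the shift along the tool's x, y, z in cm, then the turn, a rotation vector about the tool's x, y, z in degrees. A call has 1 to 12 rows; each row is the pose to reach, as a shift and turn from the pose commanded when the call began, along the tool's axes at that moment; what a row does not reach only later rows make up. A row lasts 1/8 s, in which the tool goes at most 62.5 mm and 10.7 degrees, less where a joint would pass 70% of its speed; a pose out of reach is approached as far as the arm can. A call with a gripper value outside its range is refused whole. OPENING is the closure, from 0 (fully open) to 1 (shut), set as the call begins (- or left out, the last holds). The fingers move at their own pace and stop on an object; FORCE is the grip in N (left out, the last holds). Time passes only in rows, so rows that repeat a pose let the fingers close. It gives the time, the measured TCP pose, the force, the opening and the grip force at its end, in the units of the state.
- manip.get_obs(): the state, without advancing time (a new reading comes with each control period).
- imaging.read_camera(name): name is "scene" or "top" or "wrist"; returns the picture (420x560x3 uint8, red, green, blue); there is no depth.
- imaging.camera_params(name): a dict with "camera_matrix" (3x3 intrinsics, pixels), "R" (3x3) and "t" (3): a world point X has camera coordinates R X + t. Camera axes: x right, y down, z forward; pixel columns grow to the right and rows downward; lengths in mm; the calibration is good to about 2 mm. A picture is of the moment at which its call begins: read the wrist's pose just before it. camera_params takes no time and is no camera call; for the wrist camera it gives the pose at the moment of the call.
- manip.job_done(): hands the job in; it is judged then, once.
Trained networks look in the newest picture that a camera, given by its name, has taken for a name from the list of things; names that differ only in an ending like _2 or _b are one class to them, and where a whole thing is asked for, a point or a joint stands for the part that bears it (a point fixed in the world has none). Each returns a list of dicts, best first, with "p" (0 to 1); they miss things now and then, are a little off and sometimes report something else, mostly with a low value. They report only what shows in the picture. A call takes as long as a camera call.
- spotter.spot_in(camera, label): "position" ([x, y, z] in mm, in world coordinates, good to about 4 mm: the middle of the surface that is visible of it).
- spotter.outline_of(camera, label): "region" (420x560 bool, what is visible of it).
The state is a dict: "t": time; "joint_positions": joint angles; "joint_vel": joint speeds; "joint_torque": joint torques, N m; "tool_pos": TCP position; "orientation": TCP orientation; "ft_force": force on the tool from outside, world axes, zero at the start; "ft_torque": the same for the moment, N m; "grip_width": finger opening in mm; "grasp_force": force on a finger pad.
Only numpy, scipy, OpenCV 4.12 (cv2) and the standard library are available. Lean on these libraries where they do the work, as an engineer would, in place of code of your own. Each camera call takes 0.05 s, during which the arm holds its last target. There are 200 camera calls.

TASK

Close the open microscope-slide case: fold its springy blue flap over onto the case, and while it is held flat push the flap (its white rib gives a catch) towards the orange lip until its free edge is tucked fully home under the lip and stays shut by itself. Only push, with the tips or backs of the fingers: do not pinch the flap or lift the case, leave the case about where it stands, and do not disturb the bottle, the petri dish and the vial beside it. Finish with the hand clear.

Things in the scene. Friction and masses are not known exactly. Their poses are not given: they have to be found in the camera images.
- case: White microscope-slide case, 120 x 100 mm, side walls 34 mm high, 0.9 kg, standing loose on rubber feet. Origin: centre of its underside. Its x axis points from the hinge side (x = -56 mm) to the side with the orange lip (x = +46 to +60 mm), y runs along the hinge, z is up. At the start x points away from the robot, within 0.5 rad.
- hinge_line (a point): Middle of the flap's hinge line, 37 mm above the bench, at x = -56 mm of the case. The hinge runs along the case's y axis.
- lip_edge (a point): Middle of the lower inner edge of the orange retaining lip, at x = 46, z = 43.5 mm of the case. The lip overhangs the inside by 10 mm (to the far wall at x = 56 mm), is 100 mm wide along y, and its top is 47 mm above the bench. With the flap flat there are 4 mm between the flap's upper face and the lip's underside.
- flap_edge (a point): Middle of the blue flap's free edge, 96 mm from the hinge line when not slid out; the flap is 90 mm wide along the hinge. Lying flat, its top is 39.5 mm above the bench and the edge ends 6 mm short of the lip. The frame turns with the flap: x from hinge to free edge, z out of the outer face (on top when shut; towards the robot, away from the lip, while the flap stands up).
- flap_catch (a point): Foot of the white catch rib on the flap's outer face, middle of the rib's straight side, which looks to the hinge: 58 mm from the hinge line when not slid out (moves with the flap). The rib is 60 mm long along the hinge, 9 mm high; its other side, to the free edge, is a ramp. Fingertips set on the outer face between hinge and rib push against this side.
- flap_face: The blue outer plate of the flap with its rib (2.5 mm thick). Origin on the hinge line (when not slid out), axes as for flap_edge.
- flap_lining: The grey inner lining of the flap, 70 x 58 mm, 2 mm thick, on the face that turns to the slides. Same frame as flap_face.
- flap_fold (a joint): Fold angle of the flap, rad: 0 = flat over the case, 1.57 = upright, starts at 1.5 to 1.9 (leaning to the robot). A weak spring (0.05 N m/rad, rest at 1.75) opens it again when let go untucked; tucked it rests against the lip's underside at about 0.04; lying wrongly on top of the lip it reads about 0.1.
- flap_slide (a joint): How far the flap is slid out in its own plane, away from the hinge, m: 0 to 0.015 (stop). Friction of about 1.5 N holds it where it is left. At 0.015 the edge lies 9 mm under the lip; it starts at 0 to 0.003. It must stay under 0.006 until the flap is flat, or the edge lands on the lip.
- bottle: White reagent bottle with a yellow cap, 40 mm across, 87 mm high, loose bystander. Origin at the centre of its underside.
- dish: Petri dish with cream medium, 62 mm across, 14 mm high, loose bystander. Origin at the centre of its underside.
- vial: Small brown vial, 16 mm across, 45 mm high, loose bystander. Origin at the centre of its underside.

How it is judged:
By the outcome, as a careful person would: the job done as asked, in the order asked, and still so for the second after the job is handed in, with the robot touching nothing.
It also fails if it takes over 42 s, if anything falls off the work surface, if the arm or the gripper's body presses on something with over 40 N, if the wrist force passes 120 N, or if a joint passes its speed limit or range.

## Working session

There is one attempt and no reset: what is moved stays moved. The work goes in short steps, Python scripts to look and compute and a shell command to move; the robot and the scene stay as the last step left them, time stands still between calls to the robot, and variables do not carry over. Pictures are saved under pics/ and viewed, at most 10 in all, crops included, and the job is handed in when it is done.

```bash
mkdir -p pics
python3 - <<'E'
from bench import manip, imaging, spotter
import cv2,numpy as np
ims=[]
for c in ("scene","top"):
    im=imaging.read_camera(c); ims.append(im)
    for n in ("case","flap_face","flap_lining","hinge_line","lip_edge","flap_edge","flap_catch","bottle","dish","vial"):
        try:
            r=spotter.spot_in(c,n); print(c,n,[(np.round(d['position']).tolist(),round(d['p'],2)) for d in r[:2]])
        except Exception as e: print(n,e)
cv2.imwrite("pics/a.png",cv2.resize(np.hstack(ims)[:,:,::-1],(800,300)))
cv2.imwrite("pics/scene.png",ims[0][:,:,::-1]);cv2.imwrite("pics/top.png",ims[1][:,:,::-1])
o=manip.get_obs();print(o['t'],o['tool_pos'],np.round(o['orientation'],3).tolist(),o['grip_width'])
E
```

```text
scene case [([594.0, -89.0, 23.0], 0.94)]
scene flap_face [([527.0, -97.0, 106.0], 0.58), ([656.0, -187.0, 56.0], 0.58)]
scene flap_lining []
scene hinge_line [([590.0, -97.0, 30.0], 0.75)]
scene lip_edge [([596.0, -87.0, 24.0], 0.7), ([529.0, -96.0, 104.0], 0.19)]
scene flap_edge [([524.0, -93.0, 114.0], 0.76), ([570.0, -208.0, 11.0], 0.21)]
scene flap_catch [([527.0, -98.0, 105.0], 0.75)]
scene bottle []
scene dish [([568.0, -206.0, 12.0], 0.78)]
scene vial [([592.0, 36.0, 28.0], 0.62)]
top case [([595.0, -81.0, 19.0], 0.75)]
top flap_face [([528.0, -84.0, 108.0], 0.64), ([593.0, 39.0, 45.0], 0.37)]
top flap_lining [([596.0, -80.0, 16.0], 0.64)]
top hinge_line [([591.0, -79.0, 18.0], 0.89)]
top lip_edge [([595.0, -81.0, 24.0], 0.69)]
top flap_edge [([528.0, -89.0, 112.0], 0.65)]
top flap_catch [([594.0, -83.0, 19.0], 0.68), ([523.0, -83.0, 112.0], 0.51)]
top bottle [([658.0, -172.0, 67.0], 0.57), ([569.0, -204.0, 18.0], 0.16)]
top dish [([566.0, -204.0, 14.0], 0.81)]
top vial [([594.0, 43.0, 45.0], 0.39)]
1.1 [ 167.82006608 -602.04310859  231.33017362] [[0.963, 0.268, -0.0], [0.268, -0.963, -0.0], [-0.0, 0.0, -1.0]] 85.54169505108315
```

View pics/scene.png

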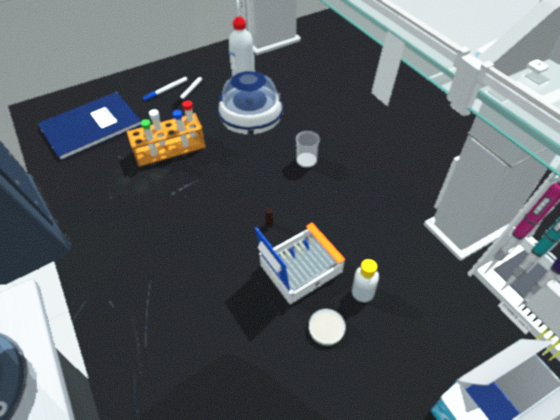

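View pics/top.png

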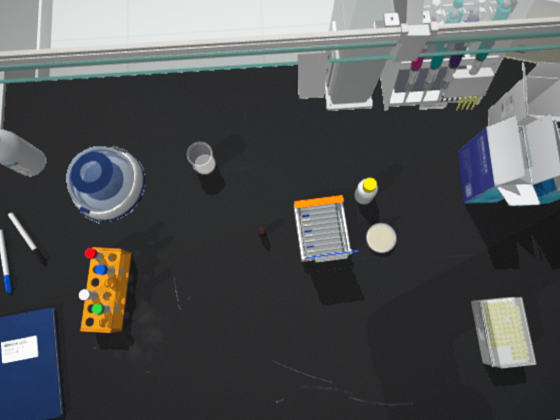

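The scene picture shows the case with its blue flap standing at (270,258) and the orange lip at (325,243). The bottle is at (366,280), the dish at (327,327) and the vial at (268,217). In the top view the lip runs (295,205)-(343,200) and the flap edge (300,262)-(357,252).

```bash
cat > h.py <<'E'
from bench import manip, imaging, spotter
import cv2,numpy as np
def ray(c,uv,z):
    p=imaging.camera_params(c);K=np.array(p['camera_matrix']);R=np.array(p['R']);t=np.array(p['t']).ravel()
    C=-R.T@t; d=R.T@np.linalg.inv(K)@np.array([*uv,1.]); return C+d*(z-C[2])/d[2]
def proj(c,X):
    p=imaging.camera_params(c);K=np.array(p['camera_matrix']);q=(np.array(p['R'])@np.atleast_2d(X).T).T+np.array(p['t']).ravel()
    q=q@K.T; return q[:,:2]/q[:,2:]
def mask(im,box,kind):
    x0,y0,x1,y1=box;h=cv2.cvtColor(im,cv2.COLOR_RGB2HSV)
    lo,hi=((5,150,120),(20,255,255)) if kind=='o' else ((105,130,60),(125,255,255))
    m=cv2.inRange(h,np.array(lo),np.array(hi)); k=np.zeros_like(m);k[y0:y1,x0:x1]=m[y0:y1,x0:x1]; return k
def comp(m):
    n,l,s,_=cv2.connectedComponentsWithStats(m);i=1+np.argmax(s[1:,4]);return np.argwhere(l==i)[:,::-1].astype(np.float32)
E
python3 - <<'E'
from h import *
for c,bo,bb in (("top",(280,185,350,215),(285,235,365,270)),("scene",(295,215,350,270),(245,220,300,295))):
    im=imaging.read_camera(c)
    P=comp(mask(im,bo,'o'));r=cv2.boxPoints(cv2.minAreaRect(P));print(c,'lip',len(P),np.round(r,1).tolist(),np.round(P.mean(0),1))
    print(np.round([ray(c,u,47) for u in r]).tolist(), np.round(ray(c,P.mean(0),46),1))
    B=comp(mask(im,bb,'b'));r=cv2.boxPoints(cv2.minAreaRect(B));print('blue',len(B),np.round(r,1).tolist())
    a=im[bo[1]-10:bb[3]+30,240:400] if c=='top' else im[205:320,230:400]
    cv2.imwrite(f"pics/crop_{c}.png",cv2.resize(a[:,:,::-1],None,fx=4.5,fy=4.5,interpolation=2))
E
python3 -c "
import cv2,numpy as np
a=cv2.imread('pics/crop_top.png');b=cv2.imread('pics/crop_scene.png')
f=lambda x:cv2.resize(x,(400,int(x.shape[0]*400/x.shape[1])))
a,b=f(a),f(b);h=max(len(a),len(b));p=lambda x:np.pad(x,((0,h-len(x)),(0,0),(0,0)))
cv2.imwrite('pics/both.png',np.hstack([p(a),p(b)]))"
```

```text
top lip 363 [[293.70001220703125, 200.5], [342.6000061035156, 194.10000610351562], [343.6000061035156, 201.39999389648438], [294.6000061035156, 207.8000030517578]] [318.7 200.9]
[[651.0, -27.0, 47.0], [658.0, -128.0, 47.0], [642.0, -129.0, 47.0], [636.0, -28.0, 47.0]] [647.1 -78.   46. ]
blue 46 [[308.8999938964844, 256.3999938964844], [348.8999938964844, 251.1999969482422], [349.1000061035156, 252.39999389648438], [309.1000061035156, 257.6000061035156]]
scene lip 213 [[305.0, 225.89999389648438], [311.0, 220.3000030517578], [345.20001220703125, 258.0], [339.1000061035156, 263.5]] [324.9 241. ]
[[637.0, -28.0, 47.0], [654.0, -22.0, 47.0], [661.0, -126.0, 47.0], [645.0, -130.0, 47.0]] [650.5 -75.8  46. ]
blue 379 [[250.39999389648438, 229.1999969482422], [260.70001220703125, 223.0], [296.29998779296875, 283.1000061035156], [286.0, 289.20001220703125]]
```

View pics/both.png

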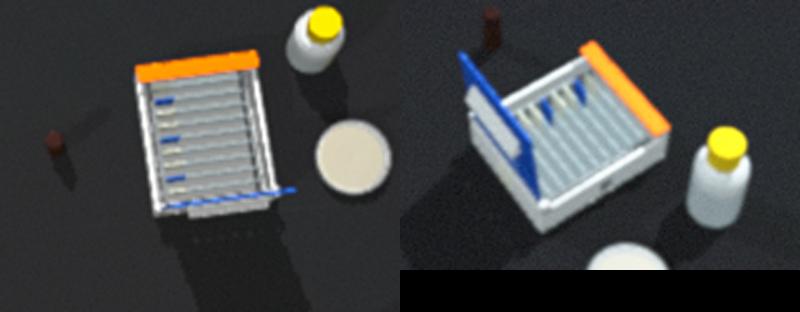

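The close-ups confirm it: the case is turned by about +4.2°, with its centre near (596,-81) and its hinge near (540,-85). The flap leans slightly towards the robot, at about 1.7 rad. I'll shut the gripper and move behind the flap.

```bash
python3 -m pendant '[[43.8,-41.0,3,0,0,11.4],[43.8,-41.0,3,0,0,11.4],[43.8,-41.0,3,0,0,11.4],[43.8,-41.0,3,0,0,11.4],[43.8,-41.0,3,0,0,11.4],[43.8,-41.0,3,0,0,11.4],[43.8,-41.0,3,0,0,11.4],[43.8,-41.0,3,0,0,11.4],[43.8,-41.0,3,0,0,11.4],[43.8,-41.0,3,0,0,11.4],[43.8,-41.0,3,0,0,11.4],[43.8,-41.0,3,0,0,11.4]]' 1 20
python3 - <<'E'
from h import *
o=manip.get_obs();print(o['t'],o['tool_pos'],np.round(o['orientation'],3).tolist(),o['grip_width'],o['ft_force'])
im=imaging.read_camera("wrist");cv2.imwrite("pics/w1.png",im[:,:,::-1])
for n in("flap_catch","flap_edge","case"): print(n,[(np.round(d['position']).tolist(),round(d['p'],2)) for d in spotter.spot_in("wrist",n)[:2]])
E
```

```text
t: 2.7
tool_pos: [479.5, -89.7, 201.4]
orientation: [[0.997, 0.073, -0.0], [0.073, -0.997, -0.0], [-0.0, 0.0, -1.0]]
ft_force: [-0.2, -0.3, -0.1]
grip_width: 0.2
grasp_force: 0.0
2.7 [479.5196365  -89.72615615 201.3598578 ] [[0.997, 0.073, -0.0], [0.073, -0.997, -0.0], [-0.0, 0.0, -1.0]] 0.2023554881219773 [-0.16399612 -0.32768429 -0.13855242]
flap_catch [([533.0, -85.0, 115.0], 0.77)]
flap_edge [([534.0, -85.0, 110.0], 0.71), ([595.0, 41.0, 39.0], 0.68)]
case [([597.0, -84.0, 24.0], 0.69)]
```

View pics/w1.png

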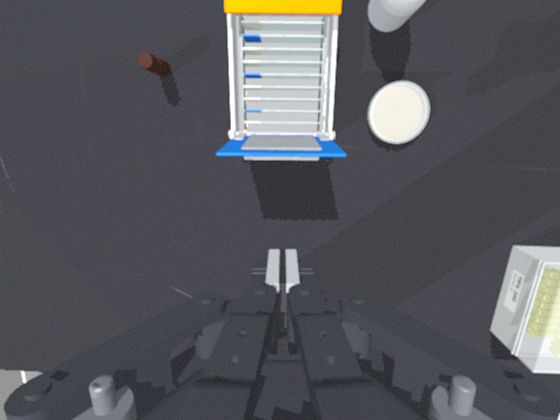

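The wrist view is aligned. The flap is at (281,147) and the lip at (282,5), both centred on the fingertips' column of about 282. I'll cross-check the positions by projection.

Run:
```python
from h import *
for u in((225,12),(340,12)): print(ray("wrist",u,47))
y=np.radians(4.2);X=np.array([np.cos(y),np.sin(y),0]);Y=np.array([-X[1],X[0],0]);c=np.array([595.6,-80.9,0])
for n,a,b,z in(("lipL",46,50,47),("lipR",46,-50,47),("hL",-56,45,37),("hR",-56,-45,37)): print(n,proj("wrist",c+a*X+b*Y+[0,0,z]).round(0))
for th in(1.6,1.7,1.8,1.9): print(th,[proj("wrist",c+(-56+96*np.cos(th))*X+s*45*Y+[0,0,37+96*np.sin(th)]).round(0).tolist() for s in(1,-1)])
```

```text
[637.87859415 -30.90028041  47.        ]
[ 644.75587343 -129.30946601   47.        ]
lipL [[221.  12.]]
lipR [[338.  11.]]
hL [[234. 134.]]
hR [[326. 134.]]
1.6 [[[213.0, 143.0]], [[345.0, 143.0]]]
1.7 [[[214.0, 157.0]], [[344.0, 157.0]]]
1.8 [[[216.0, 170.0]], [[343.0, 170.0]]]
1.9 [[[217.0, 183.0]], [[342.0, 182.0]]]
```

```bash
python3 -m pendant '[[0,0,6.2,0,0,0],[0,0,12.4,0,0,0],[0,0,12.4,0,0,0],[2,0,12.4,0,0,0],[3,0,12.4,0,0,0],[3.6,0,12.4,0,0,0],[4.1,0,12.4,0,0,0],[4.6,0,12.4,0,0,0],[5.2,0,12.5,0,0,0],[5.7,0,12.5,0,0,0],[6.2,0,12.6,0,0,0],[6.7,0,12.8,0,0,0]]'
python3 - <<'E'
from h import *
o=manip.get_obs();print(o['t'],o['tool_pos'],o['ft_force'])
a=imaging.read_camera("scene")[195:325,230:400];b=imaging.read_camera("wrist")
cv2.imwrite("pics/w2.png",np.hstack([cv2.resize(a,(420,321)),cv2.resize(b,(380,285),interpolation=3)[:,:,:] if 0 else cv2.copyMakeBorder(cv2.resize(b,(380,285)),0,36,0,0,0)])[:,:,::-1])
E
```

```text
t: 4.4
tool_pos: [546.8, -84.6, 73.1]
orientation: [[0.997, 0.073, -0.0], [0.073, -0.997, 0.0], [-0.0, -0.0, -1.0]]
ft_force: [-0.4, -0.9, 1.0]
grip_width: 0.2
grasp_force: 0.3
4.4 [546.81324639 -84.56435168  73.13411024] [-0.41133957 -0.91577307  1.00356096]
```

View pics/w2.png

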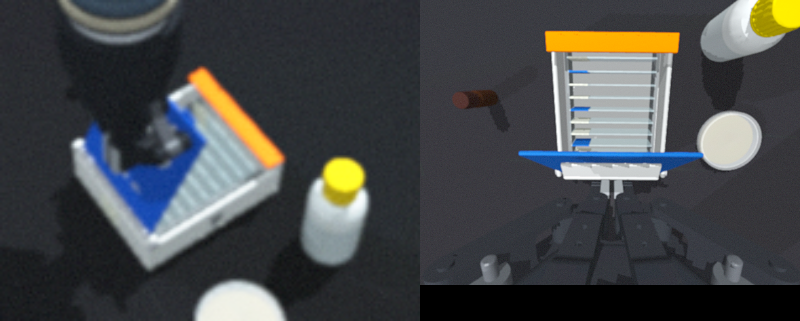

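The flap leans over to about 60° (edge at about (610,155) in the right half), and the tips sit on its outer face below the rib. I'll continue the arc.

```bash
python3 -m pendant '[[0.45,0,0.25,0,0,0],[0.85,0,0.55,0,0,0],[1.2,0,0.95,0,0,0],[1.5,0,1.4,0,0,0],[1.75,0,1.85,0,0,0],[1.95,0,2.35,0,0,0],[2.05,0,2.7,0,0,0],[2.1,0,3.0,0,0,0],[2.15,0,3.2,0,0,0],[2.15,0,3.3,0,0,0],[2.15,0,3.3,0,0,0]]'
python3 - <<'E'
from h import *
o=manip.get_obs();print(o['t'],o['tool_pos'],o['ft_force'])
a=imaging.read_camera("scene")[195:325,230:400];b=imaging.read_camera("wrist")
cv2.imwrite("pics/w3.png",np.hstack([cv2.resize(a,(240,184)).__class__(0) if 0 else cv2.copyMakeBorder(cv2.resize(a,(240,184)),0,236,0,0,0),b])[:,:,::-1])
E
```

```text
t: 5.88
tool_pos: [567.9, -83.1, 40.3]
orientation: [[0.997, 0.073, -0.0], [0.073, -0.997, -0.0], [-0.0, 0.0, -1.0]]
ft_force: [1.0, 0.2, 1.7]
grip_width: 0.4
grasp_force: 0.8
5.875 [567.85163217 -83.08223433  40.29946389] [1.03201332 0.2356664  1.69076902]
```

View pics/w3.png

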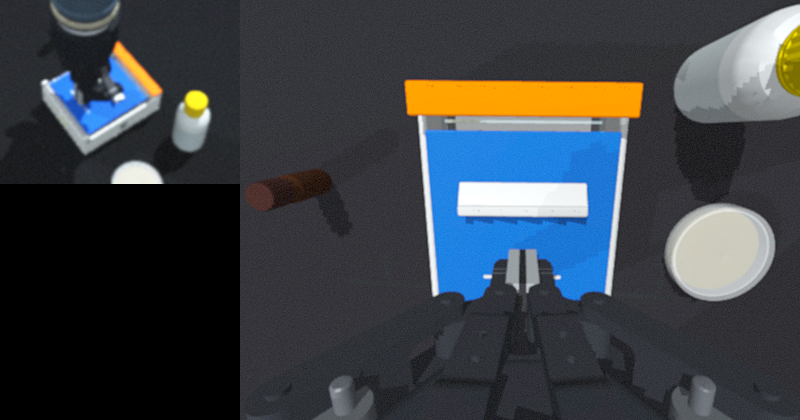

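The flap lies almost flat. Its edge at row 131 is just short of the lip at row 117, and the rib (rows 183-216) is ahead of the tips at (522,250). I'll press lightly.

```bash
python3 -m pendant '[[0,0,0.1,0,0,0],[0,0,0.15,0,0,0],[0,0,0.15,0,0,0]]'
```

```text
t: 6.35
tool_pos: [567.8, -83.1, 39.4]
orientation: [[0.997, 0.073, -0.0], [0.073, -0.997, -0.0], [-0.0, 0.0, -1.0]]
ft_force: [0.9, -0.9, 5.5]
grip_width: 0.2
grasp_force: 2.9
```

```bash
python3 -m pendant '[[0.4,0,0,0,0,0],[0.8,0,0,0,0,0],[1.2,0,0,0,0,0],[1.5,0,0,0,0,0],[1.8,0,0.02,0,0,0],[2.0,0,0.02,0,0,0],[2.0,0,0.02,0,0,0]]'
python3 - <<'E'
from h import *
im=imaging.read_camera("wrist");o=manip.get_obs();print(o['ft_force'])
m=mask(im,(150,60,420,300),'o');P=comp(m);B=comp(mask(im,(150,60,420,300),'b'))
print('lip y',P.min(0),P.max(0),'blue',B.min(0),B.max(0))
cv2.imwrite("pics/w4.png",im[:,:,::-1])
E
```

```text
t: 7.22
tool_pos: [583.3, -81.7, 38.9]
orientation: [[0.997, 0.074, -0.01], [0.074, -0.997, 0.001], [-0.01, -0.001, -1.0]]
ft_force: [-8.4, -3.7, 10.0]
grip_width: 0.2
grasp_force: 5.3
[-6.69161042 -2.86367644 10.52241453]
lip y [167. 119.] [401. 155.] blue [189. 154.] [379. 299.]
```

View pics/w4.png

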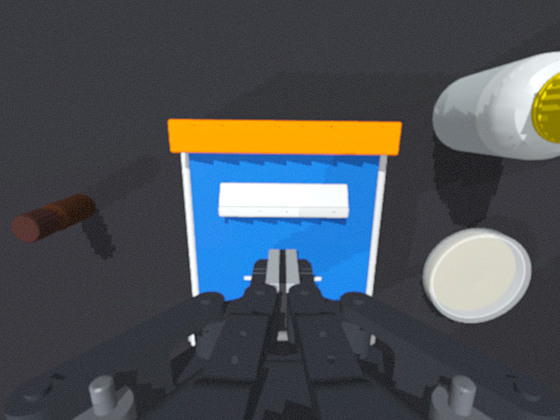

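```bash
python3 - <<'E'
from h import *
y=np.radians(4.2);X=np.array([np.cos(y),np.sin(y),0])
hw=lambda u,z:ray("wrist",u,z)@X
for zt in(43.5,47): print('lip inner',hw((285,155.5),zt))
print('lip outer top',hw((285,119.5),47))
for v,z in((207,48.5),(216,39.5),(209,48.5)):print('rib',v,hw((285,v),z))
c=np.array([595.6,-80.9,0]);print('case lip46',c@X+46)
for s in(0.010,0.015): print(s,proj("wrist",c+(2+s*1000)*X+[0,0,39.5]),proj("wrist",c+(2+s*1000)*X+[0,0,48.5]))
print('lip proj',proj("wrist",c+46*X+[0,0,47]))
E
python3 -m pendant '[[0.1,0,0,0,0,0],[0.2,0,0,0,0,0],[0.2,0,0,0,0,0],[0.2,0,0,0,0,0]]'
```

```text
lip inner 632.647691707242
lip inner 633.0364062602939
lip outer top 648.0706862120875
rib 207 610.0879922143001
rib 216 602.9308238136509
rib 209 609.1424802731742
case lip46 634.0755324872619
0.01 [[281.25894907 221.53012641]] [[281.17596473 227.77989194]]
0.015 [[281.25260883 211.80098784]] [[281.16836456 217.51015252]]
lip proj [[281.13717668 153.086793  ]]
t: 7.78
tool_pos: [584.8, -81.3, 38.8]
orientation: [[0.997, 0.074, -0.011], [0.074, -0.997, 0.001], [-0.011, -0.002, -1.0]]
ft_force: [-7.3, -2.4, 11.3]
grip_width: 0.1
grasp_force: 5.5
```

Run:
```python
from h import *
im=imaging.read_camera("wrist")
y=np.radians(4.2);X=np.array([np.cos(y),np.sin(y),0])
P=comp(mask(im,(150,60,420,300),'o'));print('lip',P.min(0),P.max(0))
g=im[:,260,:].astype(int);print([(v,g[v].tolist()) for v in range(150,162)]);print([(v,g[v].tolist()) for v in list(range(176,190))+list(range(205,222))])
v=P.max(0)[1]+.5;print(ray("wrist",(285,v),47)@X)
```

```text
lip [168. 122.] [402. 158.]
[(150, [255, 168, 0]), (151, [255, 171, 0]), (152, [255, 175, 0]), (153, [255, 173, 0]), (154, [255, 170, 0]), (155, [255, 158, 0]), (156, [223, 130, 94]), (157, [144, 105, 159]), (158, [40, 96, 181]), (159, [13, 97, 184]), (160, [21, 98, 180]), (161, [22, 98, 183])]
[(176, [37, 144, 240]), (177, [38, 144, 240]), (178, [30, 146, 241]), (179, [37, 144, 240]), (180, [43, 146, 241]), (181, [33, 144, 240]), (182, [33, 145, 241]), (183, [34, 143, 241]), (184, [28, 140, 240]), (185, [104, 156, 240]), (186, [205, 210, 241]), (187, [249, 252, 252]), (188, [255, 255, 255]), (189, [255, 255, 255]), (205, [255, 255, 255]), (206, [255, 255, 255]), (207, [255, 255, 255]), (208, [255, 255, 255]), (209, [242, 246, 247]), (210, [238, 242, 243]), (211, [249, 252, 253]), (212, [252, 255, 255]), (213, [244, 246, 247]), (214, [238, 242, 243]), (215, [247, 250, 251]), (216, [251, 254, 255]), (217, [249, 252, 253]), (218, [242, 244, 242]), (219, [204, 208, 211]), (220, [116, 130, 178]), (221, [24, 91, 178])]
633.2426434521293
```

Tips and rib now move relative to each other while the lip stays put at about 633 mm, so the flap appears to be at its stop, carried there by friction. I'll confirm with a gentle push on the rib at lower pressure.

```bash
python3 -m pendant '[[0,0,-0.1,0,0,0],[0.4,0,-0.1,0,0,0],[0.8,0,-0.1,0,0,0],[1.2,0,-0.1,0,0,0],[1.4,0,-0.1,0,0,0],[1.4,0,-0.1,0,0,0]]'
python3 - <<'E'
from h import *
im=imaging.read_camera("wrist")
y=np.radians(4.2);X=np.array([np.cos(y),np.sin(y),0])
P=comp(mask(im,(150,60,420,300),'o'));v=P.max(0)[1]+.5;print('lip',v,ray("wrist",(285,v),47)@X)
g=im[:,235,:].astype(int);w=[v for v in range(160,260) if g[v].min()>200];print('rib',w[0],w[-1])
E
```

```text
t: 8.57
tool_pos: [601.7, -80.2, 39.0]
orientation: [[0.997, 0.074, -0.005], [0.074, -0.997, 0.001], [-0.005, -0.001, -1.0]]
ft_force: [-5.9, -0.9, 4.0]
grip_width: -0.1
grasp_force: 4.8
lip 195.5 633.4302448341749
rib 220 252
```

```bash
python3 -m pendant '[[0.2,0,0.05,0,0,0],[0.4,0,0.1,0,0,0],[0.4,0,0.1,0,0,0]]'
python3 - <<'E'
from h import *
im=imaging.read_camera("wrist")
y=np.radians(4.2);X=np.array([np.cos(y),np.sin(y),0])
P=comp(mask(im,(150,60,420,300),'o'));v=P.max(0)[1]+.5;print('lip',v,ray("wrist",(285,v),47)@X)
g=im[:,235,:].astype(int);w=[v for v in range(160,290) if g[v].min()>200];print('rib',w[0],w[-1])
c=np.array([594.9,-81,0])
for s in(10,15):print(s,proj("wrist",c+(2+s)*X+[0,0,48.5])-proj("wrist",c+46*X+[0,0,47]))
E
```

```text
t: 9.0
tool_pos: [601.9, -80.0, 38.1]
orientation: [[0.997, 0.075, -0.014], [0.075, -0.997, 0.001], [-0.014, -0.002, -1.0]]
ft_force: [-12.7, -4.1, 11.4]
grip_width: -0.1
grasp_force: 9.3
lip 196.5 633.5130827501165
rib 220 252
10 [[-5.63984799e-02  6.95820880e+01]]
15 [[-4.97126065e-02  6.00694069e+01]]
```

Firm stop: 12.7 N and no further motion, so the flap is home. I'll take the weight off first, then back off the rib and lift.

```bash
python3 -m pendant '[[0,0,-0.2,0,0,0],[0,0,-0.45,0,0,0],[-0.4,0,-0.55,0,0,0],[-0.9,0,-0.6,0,0,0],[-1.0,0,-1.5,0,0,0],[-1.0,0,-4,0,0,0],[-3,0,-9,0,0,0],[-8,0,-14,0,0,0],[-8,0,-14,0,0,0],[-8,0,-14,0,0,0],[-8,0,-14,0,0,0],[-8,0,-14,0,0,0]]'
python3 - <<'E'
from h import *
im=imaging.read_camera("wrist");s=imaging.read_camera("scene")[195:350,230:400]
cv2.imwrite("pics/w5.png",np.hstack([cv2.copyMakeBorder(cv2.resize(s,(240,219)),0,201,0,0,0),im])[:,:,::-1])
y=np.radians(4.2);X=np.array([np.cos(y),np.sin(y),0])
P=comp(mask(im,(150,0,420,300),'o'));v=P.max(0)[1]+.5;print('lip',v,ray("wrist",(285,v),47)@X)
c=np.array([594.9,-81,0]);print(proj("wrist",c+46*X+[0,0,47]))
for s in(10,15):print(s,proj("wrist",c+(2+s)*X+[0,0,48.5]),proj("wrist",c+(2+s)*X+[0,0,51]))
g=im[:,265,:].astype(int);w=[u for u in range(int(v),290) if g[u].min()>190];print('rib',w)
E
```

```text
t: 10.55
tool_pos: [528.4, -85.8, 177.3]
orientation: [[0.997, 0.073, -0.002], [0.073, -0.997, 0.001], [-0.002, -0.001, -1.0]]
ft_force: [0.7, -0.7, -1.0]
grip_width: 0.1
grasp_force: 0.0
lip 66.5 635.9756093978381
[[281.57724099  69.95258812]]
10 [[281.6386696  113.10435646]] [[281.63102943 113.01277254]]
15 [[281.62920044 106.91622135]] [[281.62142861 106.76566459]]
rib [85, 86, 87, 88, 89, 90, 91, 92, 93, 94, 95, 96, 97, 98, 99, 100, 101, 102, 144, 145, 146, 169, 170, 171, 172, 181, 182, 183, 184, 185, 186]
```

View pics/w5.png

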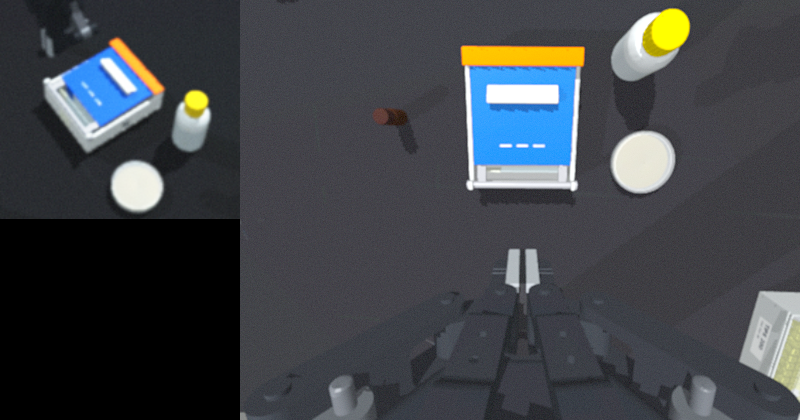

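The flap stays shut by itself, with its edge under the lip (row 66), the rib at rows 85-102, and the neighbours untouched. The rib-to-lip spacing (36-37 rows) matches full travel, and the hand is clear.

```bash
python3 -c "
from bench import manip
print(manip.job_done())"
```

```text
the job is handed in; nothing more can be done
None
```

The case is shut: the flap is pushed to its stop with its edge under the orange lip, and it stayed closed after I let go. The case and its neighbours look undisturbed, the hand is clear, and the job was handed in at about 10.6 s.

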